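Scrap into the hold-open pedal bin

TASK

Throw the short aluminium offcut into the pedal bin, working the lid by its pedal only: press the pedal down and push it across so that its catch holds the lid open by itself, drop the offcut in, then free the pedal and ease it all the way back up so that the lid closes without banging. Press the pedal only until you feel its rubber buffer, do not stamp on it, and leave the long aluminium length, the screwdriver and the jar where they are.

Things in the scene. Friction and masses are not known exactly. Their poses are not given: they have to be found in the camera images.
- bin: Grey sheet-steel pedal bin standing fixed on the bench, 170 deep (x) by 190 wide (y) by 225 mm high with its lid shut. Origin: centre of its underside, on the bench; z up. Its front, with the pedal, faces the bin's own -x; the lid hinges along its rear top edge (x +92, z 214). Plain plinth up to z 62, open box above it.
- bin_mouth (a point): Centre of the bin's open mouth under the lid, 215 mm above the bench; axes as the bin's. Inside: 162 (x) by 182 mm (y), walls 4 mm, floor 149 mm below this point. The open lid stands over the rear part of the mouth, so drop things in about 35 mm forward (-x) of this point.
- tread (a point): Centre of the pedal tread's rubber top, 70 mm up at rest and about 90 mm out from the bin's front. The tread is 46 (bin x) by 70 mm (bin y) with an upright lip along each of its two ends in y: 62 mm between the lips, lips 9 mm above the rubber. From here a flat lever 12 mm wide runs back into the plinth.
- pedal (a joint): Tip of the pedal, rad: 0 up at rest, grows when pressed down, 135 mm lever arm. A spring and the lid push it up with 5 to 7 N at the tread. Somewhere between 0.25 and 0.37 (tread top 20 to 37 mm above the bench; differs each time) the lever meets a rubber buffer: then the force rises by about 5 N per mm. In its catch it stays at 0.21 to 0.33. More than 22 N on it is stamping.
- pedal_side (a joint): Sideways place of the pedal, m: 0 in its lane, grows to the bin's +y, stop at 0.0235; a 2 N spring draws it back. A steel gate over the lever 30 mm before the bin is set as high as the buffer. Press to the buffer, ease off by 1 mm (pressed hard on it the lever sticks; 2 mm above it a lip blocks it), slide to +y over 18 mm, let up: the lever rises 5 mm behind the lip and is held.
- lid (a joint): Lid of the bin, rad: 0 shut, grows as it opens up and back; rod-linked to the pedal (5 times its angle), so held by the catch it stands at 1.1 to 1.6. Coming down faster than 2.5 rad/s it bangs: let the tread up slower than 60 mm/s. To free the pedal: press it to the buffer again, ease off by 1 mm, slide it back to -y under the gate, then let it up.
- offcut: Short offcut of square aluminium tube, 80 long (its x) by 30 by 30 mm, wall 2 mm, about 55 g, lying on the bench. Origin: centre of its underside.
- stock: Long length of the same square tube, 260 by 30 by 30 mm: good stock, not scrap, to be left alone. Origin: centre of its underside, x along it.
- screwdriver: Screwdriver with a black handle, 150 mm long, lying on the bench, to be left alone. Origin: under its middle, x towards its tip.
- jar: Glass jar with a steel cap, 64 mm across, 85 mm high, to be left alone. Origin: centre of its underside.
There are look-alikes about, which are no part of the job. There is more than one size of the offcut; the one meant has the size given above.

How it is judged (in metres and radians):
On the way, in this order (a step that is already met when the one before it is completed fails the run):
1. the pedal sits in its catch and holds the lid open, with the hand off it (value of joint lid above 0.9 rad and value of joint pedal_side above 0.014 m and contact force between pedal and the arm below 0.3 N and contact force between pedal and the fingers below 0.3 N), for 0.3 s.
2. the offcut lies in the bin while the catch still holds the lid open (value of joint lid above 0.9 rad and value of joint pedal_side above 0.014 m and z of offcut in the frame of bin below 0.17 m and x of offcut in the frame of bin between -0.085 and 0.085 m and y of offcut in the frame of bin between -0.095 and 0.095 m and contact force between offcut and the fingers below 0.1 N), for 0.2 s.
At the end, for the whole second after the job is handed in: The offcut lies at rest inside the bin, the lid is shut (within 0.06 rad), the pedal is fully up (within 0.015 rad) and back in its own lane (within 4 mm) (value of joint lid below 0.06 rad and value of joint pedal below 0.015 rad and value of joint pedal_side below 0.004 m and z of offcut in the frame of bin between 0.04 and 0.17 m and x of offcut in the frame of bin between -0.085 and 0.085 m and y of offcut in the frame of bin between -0.095 and 0.095 m and linear speed of offcut below 0.02 m/s); the robot touches nothing.
It fails at once if the lid comes down fast (over 2.5 rad/s) and bangs (velocity of joint lid below -2.5 rad/s).
It fails at once if the pedal is pressed or pushed with more than 22 N (contact force between pedal and the fingers above 22 N or contact force between pedal and the arm above 22 N).
It fails at once if the lid is handled directly (more than 5 N on it) (contact force between lid and the fingers above 5 N or contact force between lid and the arm above 5 N).
It fails at once if the long length, the screwdriver or the jar is moved more than 20 mm (distance of any of stock, screwdriver, jar from where it was at the start of the episode above 0.02 m).
It also fails if it takes over 72 s, if anything falls off the work surface, if the arm or the gripper's body presses on something with over 40 N, if the wrist force passes 120 N, or if a joint passes its speed limit or range.

ROBOT

A 6-joint arm with a two-finger parallel gripper is mounted at the origin on the work surface. World frame = base frame: x ahead of the robot, y to its left, z up, the work surface at z = 0. Lengths are in mm, angles in rad, forces in N, time in s.
With the tool pointing down it reaches from about 350 to 775 mm from the base axis. Payload 7.3 kg.
Tool frame: the origin (TCP) lies between the finger pads; the fingertips stand 22 mm ahead of it and the grasp point (between the pads) lies 3 mm ahead of it; z points along the fingers, x is the direction in which the jaws open and shut, and the axes are right-handed (so a half turn about z gives the same grasp; the last joint's range is limited). The gripper opens to 92 mm and grips with 3 to 60 N. Pads are 19 mm wide; open, the fingers measure 130 mm over their backs; the gripper's body (75 mm by 190 mm) begins 47 mm behind the grasp point.
Start: joints at [-0.146, 0.342, 1.524, -0, 1.275, -0.146], TCP at [525.017, 0.02, 248.741] pointing down, gripper open.
Joint ranges: [-2.53, 2.53], [-0.77, 2.02], [0.04, 2.7], [-1, 4.14], [0.28, 2.66], [-3.11, 3.11]. Speed limits (rad/s): [2.57, 2.57, 3.14, 3.14, 3.14, 3.14].

INTERFACE

Orientations are given as [roll, pitch, yaw] about the fixed x, y, z axes, in that order (R = Rz(yaw) Ry(pitch) Rx(roll)).
In Python, from plant import * gives the robot as it stands. The module is installed in compiled form; this text tells all that it offers.
- The arm moves only by the shell command python3 -m handwheel 'ROWS' [OPENING]. ROWS is a JSON object of lists of equal length, an entry for each row: "translation": the shift along the world's x, y, z in units of 15 cm (1.0 is 15 cm), a list of three; "twist": the turn about the world's z in units of 90 degrees (1.0 is 90 degrees). In form: {"translation": [[tx, ty, tz], ...], "twist": [twist, ...]}. A call has exactly 8 rows; each row shifts and turns the pose as measured when the row begins; what a row does not reach is not made up. A row lasts 1/8 s, in which the tool goes at most 62.5 mm and 10.7 degrees, less where a joint would pass 70% of its speed; a pose out of reach is approached as far as the arm can. A call with a number of a shift or a turn outside -1 to 1 is refused whole. A call with a gripper value outside its range is refused whole. OPENING is the closure in counts, from 0 (fully open) to 255 (shut), set as the call begins (- or left out, the last holds). The fingers move at their own pace and stop on an object; the grip force is fixed at half the most. Time passes only in rows, so rows that do not move let the fingers close, or fill a call up. It gives the time, the measured TCP pose, the force and the opening at its end, in the units of the state.
- get_obs(): the state, without advancing time (a new reading comes with each control period).
- capture(name): name is "scene" or "side" or "wrist"; returns a dict with "img" (384x512x3 uint8, red, green, blue), "vertical_fov" (degrees; the focal length in pixels is half the picture's height over the tangent of half this angle, whatever the lens; pixels are square), "cx", "cy" (the principal point, pixels), "world_from_camera" (4x4, takes a point from camera to world coordinates). Camera axes: x right, y up, looking along -z (the intrinsics and any distortion apply to the point x, -y, -z); pixel columns grow to the right and rows downward; lengths in mm; the calibration is good to about 2 mm. A picture is of the moment at which its call begins. There is no depth.
- close_job(): hands the job in, once; it reports no verdict.
Trained networks look in the newest picture that a camera, given by its name, has taken for a name from the list of things; names that differ only in an ending like _2 or _b are one class to them, and where a whole thing is asked for, a point or a joint stands for the part that bears it (a point fixed in the world has none). Each returns a list of dicts, best first, with "score" (0 to 1); they miss things now and then, are a little off and sometimes report something else, mostly with a low value. They report only what shows in the picture. A call takes as long as a camera call. They do not tell look-alikes from the thing itself.
- search_frame(camera, label): "position" ([x, y, z] in mm, in the coordinates of the camera as it stood for that picture, good to about 4 mm: the middle of the surface that is visible of it).
- spot_point(camera, label): "position" ([x, y, z] in mm, in the coordinates of the camera as it stood for that picture, good to about 4 mm: a listed point, or the origin of a listed thing).
The state is a dict: "time": time; "joint_positions": joint angles; "dq": joint speeds; "tau": joint torques, N m; "tool_pos": TCP position; "tcp_rot": TCP orientation; "contact_force": force on the tool from outside, world axes, zero at the start; "moment": the same for the moment, N m; "grip_width": finger opening in mm.
Only numpy, scipy, OpenCV 4.12 (cv2) and the standard library are available. Lean on these libraries where they do the work, as an engineer would, in place of code of your own. Each camera call takes 0.05 s, during which the arm holds its last target.

## Working session

There is one attempt and no reset: what is moved stays moved. The work goes in short steps, Python scripts to look and compute and a shell command to move; the robot and the scene stay as the last step left them, time stands still between calls to the robot, and variables do not carry over. Pictures are saved under pics/ and viewed, and the job is handed in when it is done.

```bash
mkdir -p pics; ls; cat > h.py <<'E'
from plant import *
import numpy as np, cv2
def cap(n,f):
    d=capture(n); cv2.imwrite('pics/'+f,cv2.cvtColor(d['img'],cv2.COLOR_RGB2BGR)); return d
def w(d,p): return (np.array(d['world_from_camera'])@np.r_[p,1])[:3].round(1)
E
python3 - <<'E'
from h import *
print(get_obs())
for n in ['scene','side']:
    d=cap(n,n+'0.png'); print(n,d['vertical_fov'],d['cx'],d['cy'],[k for k in d],np.array(d['world_from_camera']).round(3).tolist())
    for l in ['bin','bin_mouth','tread','offcut','stock','screwdriver','jar']:
        for r in spot_point(n,l): print(l,round(r['score'],2),w(d,r['position']))
E
```

```text
pics
{'time': 0.0, 'joint_positions': array([-1.45978906e-01,  3.42750552e-01,  1.52502293e+00,  1.55340142e-05,
        1.27540022e+00, -1.46029240e-01]), 'dq': array([-2.74166941e-04,  5.67987080e-04,  1.71991933e-04, -8.15312653e-05,
        1.03151585e-03,  1.76981730e-04]), 'tau': array([ 7.61924657e-04, -4.31245601e+01, -2.44219762e+01,  7.17750052e-02,
        5.59406646e-02, -1.04314388e-04]), 'tool_pos': array([5.24624306e+02, 9.30165331e-02, 2.48028433e+02]), 'tcp_rot': array([-3.14134790e+00,  1.56205992e-03,  4.59911070e-05]), 'contact_force': array([-0.37548066, -0.5615915 ,  0.23082798]), 'moment': array([-0.05662701, -0.02546823, -0.02020318]), 'grip_width': 91.86032773236606}
scene 44.20314931099334 257.3542173072615 192.10789948190728 ['img', 'vertical_fov', 'cx', 'cy', 'world_from_camera'] [[-0.315, -0.897, 0.31, 941.969], [0.949, -0.301, 0.093, 110.478], [0.009, 0.324, 0.946, 1254.171], [0.0, 0.0, 0.0, 1.0]]
bin 0.58 [576.4 -24.8  69.5]
bin_mouth 0.94 [622.8 147.3 213.8]
tread 0.66 [578.3 -25.1  66.5]
offcut 0.97 [ 578.5 -291.4   -1.5]
offcut 0.57 [ 545.2 -396.    -1.9]
offcut 0.49 [ 5.948e+02 -1.825e+02 -4.000e-01]
screwdriver 0.85 [416.4 265.6   2.5]
jar 0.79 [528.2 424.5   4.3]
side 43.08038588717851 254.41255727716492 193.8885861917629 ['img', 'vertical_fov', 'cx', 'cy', 'world_from_camera'] [[0.808, 0.453, -0.377, 104.969], [-0.59, 0.613, -0.526, -686.378], [-0.008, 0.647, 0.762, 1151.355], [0.0, 0.0, 0.0, 1.0]]
bin 0.72 [626.7 143.9   1.6]
tread 0.67 [576.1 -19.2  65.3]
offcut 0.56 [ 5.769e+02 -2.909e+02 -4.000e-01]
offcut 0.55 [ 593.9 -180.5    1.1]
stock 0.82 [ 7.604e+02 -2.475e+02 -6.000e-01]
screwdriver 0.53 [416.  261.4   2.4]
jar 0.96 [ 5.301e+02  4.247e+02 -5.000e-01]
```

View pics/scene0.png

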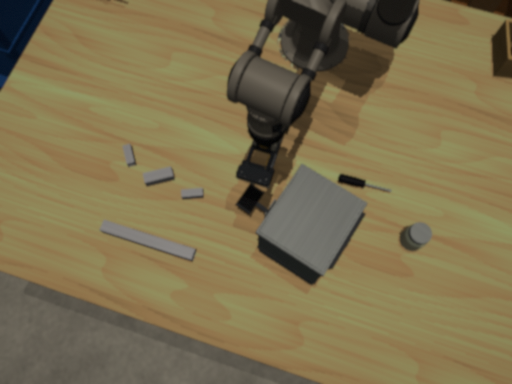

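View pics/side0.png

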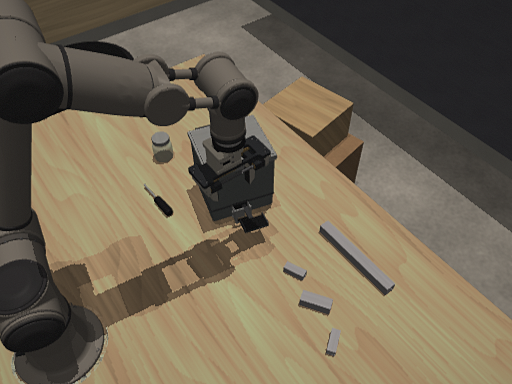

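```bash
python3 - <<'E'
import cv2
a=cv2.imread('pics/scene0.png');b=cv2.imread('pics/side0.png')
cv2.imwrite('pics/c1.png',cv2.resize(a[130:220,100:230],(780,540),interpolation=cv2.INTER_CUBIC))
cv2.imwrite('pics/c2.png',cv2.resize(b[190:370,180:400],(733,600),interpolation=cv2.INTER_CUBIC))
E
```

```text
(no output)
```

View pics/c1.png

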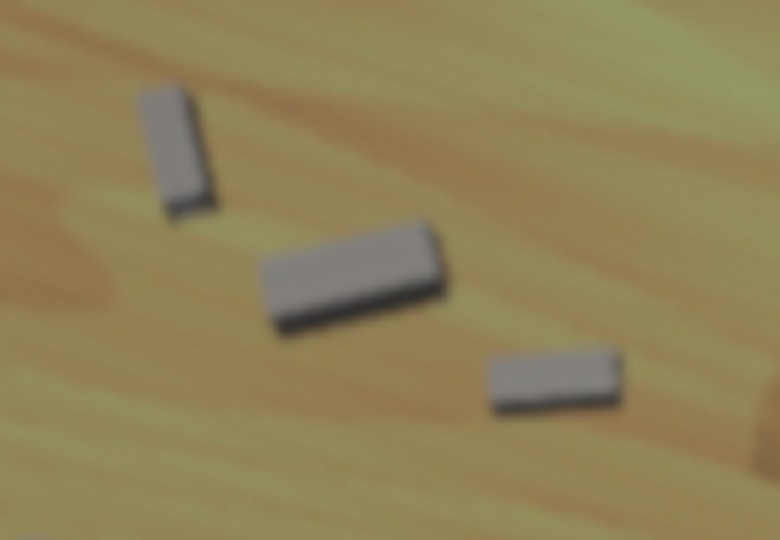

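View pics/c2.png

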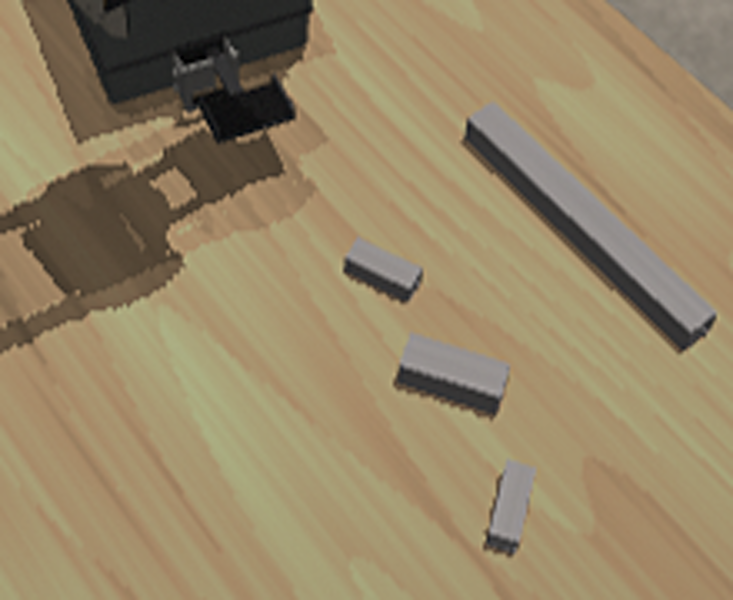

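```bash
cat >> h.py <<'E'
def px(d,u,v,z):
    f=192/np.tan(np.radians(d['vertical_fov']/2)); T=np.array(d['world_from_camera'])
    r=T[:3,:3]@np.array([(u-d['cx'])/f,-(v-d['cy'])/f,-1]); o=T[:3,3]
    return (o+r*(z-o[2])/r[2]).round(1)
E
python3 - <<'E'
from h import *
import cv2
d=capture('scene')
for c in [[(258,262),(430,220),(443,278),(275,322)],[(488,355),(617,348),(618,397),(492,404)],[(138,92),(180,84),(210,190),(168,205)]]:
  for z in (30,):
    P=[px(d,100+u/6,130+v/6,z) for u,v in c]; e=[P[(i+1)%4]-P[i] for i in range(4)]
    print(np.mean(P,0).round(1),[np.linalg.norm(x).round(1) for x in e],[np.degrees(np.arctan2(x[1],x[0])).round(1) for x in e])
c=[(303,168),(365,209),(320,274),(259,235)]
P=[px(d,u,v,225) for u,v in c]; e=[P[(i+1)%4]-P[i] for i in range(4)]
print(P,np.mean(P,0).round(1),[np.linalg.norm(x).round(1) for x in e],[np.degrees(np.arctan2(x[1],x[0])).round(1) for x in e])
a=cv2.imread('pics/scene0.png');b=cv2.imread('pics/side0.png')
cv2.imwrite('pics/c3.png',cv2.resize(a[150:285,220:380],(711,600),interpolation=cv2.INTER_CUBIC))
cv2.imwrite('pics/c4.png',cv2.resize(b[180:240,220:290],(700,600),interpolation=cv2.INTER_CUBIC))
E
```

```text
[ 580.3 -285.    30. ] [np.float64(80.7), np.float64(29.7), np.float64(78.7), np.float64(31.0)] [np.float64(123.5), np.float64(33.5), np.float64(-55.6), np.float64(-142.7)]
[ 598.8 -178.4   30. ] [np.float64(58.7), np.float64(23.7), np.float64(57.1), np.float64(23.7)] [np.float64(111.9), np.float64(21.6), np.float64(-68.1), np.float64(-154.5)]
[ 547.3 -387.9   30. ] [np.float64(19.8), np.float64(57.0), np.float64(20.3), np.float64(60.4)] [np.float64(120.7), np.float64(37.4), np.float64(-49.4), np.float64(-143.2)]
[array([514. ,  91.5, 225. ]), array([565.3, 254.2, 225. ]), array([740. , 197.3, 225. ]), array([699.5,  44.2, 225. ])] [629.7 146.8 225. ] [np.float64(170.6), np.float64(183.7), np.float64(158.4), np.float64(191.4)] [np.float64(72.5), np.float64(-18.0), np.float64(-104.8), np.float64(165.7)]
```

View pics/c3.png

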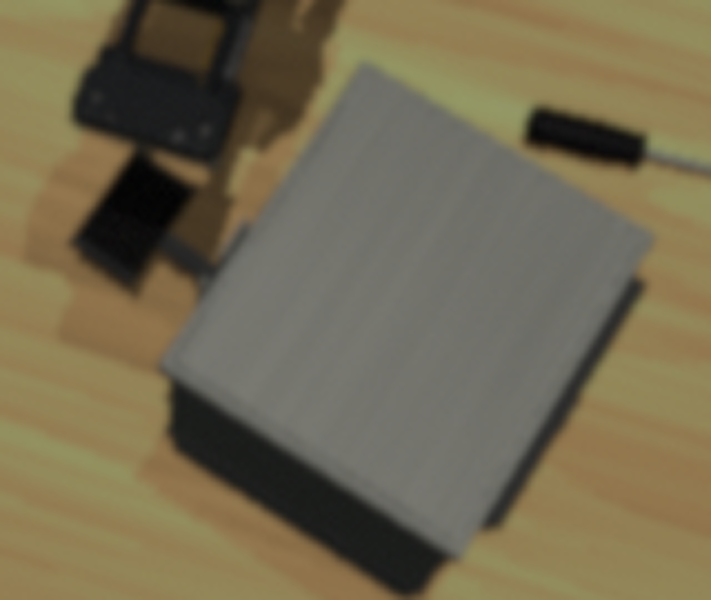

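View pics/c4.png

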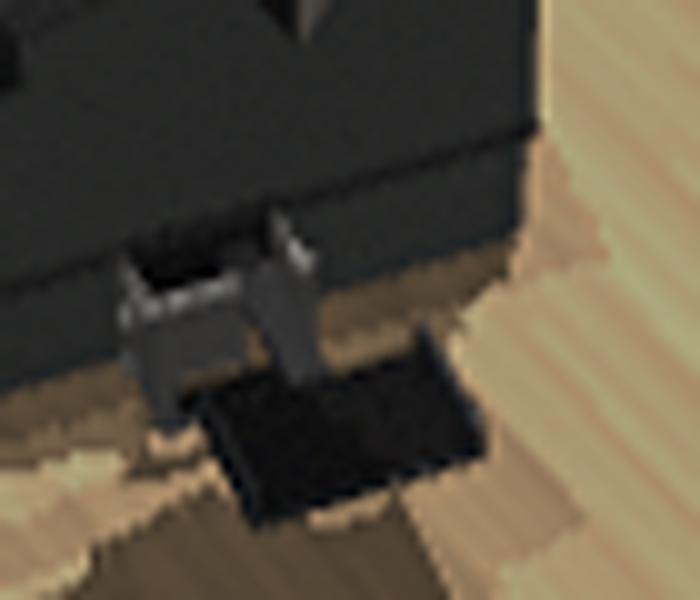

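```bash
python3 - <<'E'
from h import *
d=capture('scene')
s=4.444
for z in(70,79):
  P=[px(d,220+u/s,150+v/s,z) for u,v in [(140,150),(197,187),(137,292),(72,243)]]; print(P,np.mean(P,0))
  e=[P[(i+1)%4]-P[i] for i in range(4)]; print([np.linalg.norm(x).round(1) for x in e],[np.degrees(np.arctan2(x[1],x[0])).round(1) for x in e])
P=[px(d,220+u/s,150+v/s,225) for u,v in [(365,62),(654,240),(458,556),(165,365)]];print(P,np.mean(P,0))
e=[P[(i+1)%4]-P[i] for i in range(4)]; print([np.linalg.norm(x).round(1) for x in e],[np.degrees(np.arctan2(x[1],x[0])).round(1) for x in e])
s=10
d=capture('side')
P=[px(d,220+u/s,180+v/s,z) for u,v,z in [(205,400,75),(420,335,79),(485,440,79),(255,525,79)]]; print(P,np.mean(P,0))
e=[P[(i+1)%4]-P[i] for i in range(4)]; print([np.linalg.norm(x).round(1) for x in e],[np.degrees(np.arctan2(x[1],x[0])).round(1) for x in e])
E
# to (577,-22,140): dx+52 dy-22 dz-108, yaw -16
python3 -m handwheel '{"translation":[[0.06,-0.025,-0.1],[0.06,-0.025,-0.1],[0.06,-0.025,-0.1],[0.06,-0.025,-0.1],[0.06,-0.025,-0.1],[0.04,-0.02,-0.1],[0,0,0],[0,0,0]],"twist":[-0.05,-0.05,-0.05,-0.03,0,0,0,0]}' 240
```

```text
[array([536.5, -28.6,  70. ]), array([547.9,  11. ,  70. ]), array([620.9,  -2.1,  70. ]), array([604.6, -48.1,  70. ])] [577.475 -16.95   70.   ]
[np.float64(41.2), np.float64(74.2), np.float64(48.8), np.float64(70.8)] [np.float64(73.9), np.float64(-10.2), np.float64(-109.5), np.float64(164.0)]
[array([539.6, -27.6,  79. ]), array([550.9,  11.8,  79. ]), array([623.3,  -1.3,  79. ]), array([607.2, -46.9,  79. ])] [580.25 -16.    79.  ]
[np.float64(41.0), np.float64(73.6), np.float64(48.4), np.float64(70.3)] [np.float64(74.0), np.float64(-10.3), np.float64(-109.4), np.float64(164.1)]
[array([504.8,  86.6, 225. ]), array([552.1, 255.9, 225. ]), array([740.2, 204.3, 225. ]), array([694.6,  38.2, 225. ])] [622.925 146.25  225.   ]
[np.float64(175.8), np.float64(195.0), np.float64(172.2), np.float64(195.9)] [np.float64(74.4), np.float64(-15.3), np.float64(-105.4), np.float64(165.7)]
[array([550. ,   2.6,  75. ]), array([609.8, -17.1,  79. ]), array([602.3, -57. ,  79. ]), array([534.8, -42.8,  79. ])] [574.225 -28.575  78.   ]
[np.float64(63.1), np.float64(40.6), np.float64(69.0), np.float64(48.0)] [np.float64(-18.2), np.float64(-100.6), np.float64(168.1), np.float64(71.5)]
time: 1.95
tool_pos: [578.0, -22.4, 156.0]
tcp_rot: [3.141, -0.002, -0.289]
contact_force: [0.8, 0.1, -0.2]
grip_width: 16.7
```

```bash
python3 -m handwheel '{"translation":[[0,0,-0.06],[0,0,-0.06],[0,0,-0.06],[0,0,-0.06],[0,0,0],[0,0,0],[0,0,0],[0,0,0]],"twist":[0.02,0,0,0,0,0,0,0]}' 255
python3 - <<'E'
from h import *
d=cap('side','s1.png'); im=cv2.imread('pics/s1.png')
a=cv2.resize(im[150:240,190:310],(600,450),interpolation=cv2.INTER_CUBIC);cv2.imwrite('pics/s1c.png',a)
for n in ['wrist','scene','side']:
  d=cap(n,n+'1.png')
  for r in spot_point(n,'tread'): print(n,r['score'],w(d,r['position']))
print(get_obs()['contact_force'],get_obs()['tool_pos'])
E
```

```text
time: 2.95
tool_pos: [578.1, -22.2, 118.9]
tcp_rot: [3.141, -0.004, -0.255]
contact_force: [-0.9, -0.2, -0.3]
grip_width: 0.2
wrist 0.67 [576.6 -17.6  71.2]
scene 0.68 [ 754.  -250.     1.9]
scene 0.49 [575.8 -21.5  69.4]
side 0.8 [574.7 -19.9  66.9]
[-0.5149043  -0.1013162  -0.44866251] [577.95098765 -22.12862522 118.60086639]
```

View pics/s1c.png

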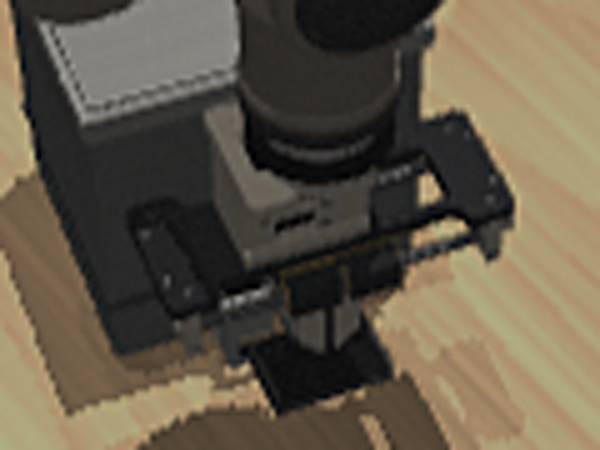

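View pics/wrist1.png

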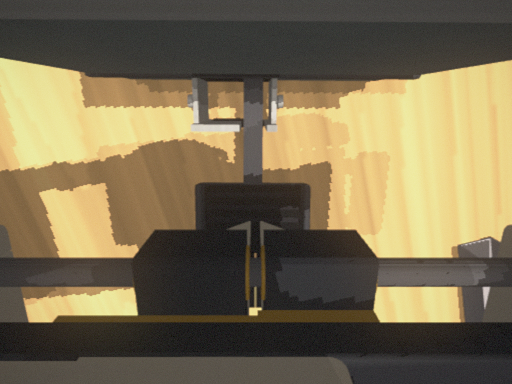

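```bash
python3 -m handwheel '{"translation":[[0,0,-0.05],[0,0,-0.05],[0,0,-0.04],[0,0,-0.02],[0,0,-0.013],[0,0,-0.013],[0,0,-0.013],[0,0,0]],"twist":[0,0,0,0,0,0,0,0]}'
python3 -c "
from h import *
o=get_obs();print(o['contact_force'],o['tool_pos'])"
```

```text
time: 4.3
tool_pos: [577.7, -23.0, 89.0]
tcp_rot: [3.14, -0.004, -0.254]
contact_force: [-2.7, -0.6, 5.0]
grip_width: 0.4
[-2.72995498 -0.55873966  4.97773961] [577.74557188 -23.02410056  89.03866796]
```

```bash
python3 -m handwheel '{"translation":[[0,0,-0.02],[0,0,-0.02],[0,0,-0.02],[0,0,-0.02],[0,0,-0.02],[0,0,-0.02],[0,0,-0.02],[0,0,0]],"twist":[0,0,0,0,0,0,0,0]}'
python3 -c "
from h import *
o=get_obs();print(o['contact_force'],o['tool_pos'])"
```

```text
time: 5.3
tool_pos: [577.2, -24.8, 73.3]
tcp_rot: [3.137, -0.006, -0.254]
contact_force: [-1.9, 0.8, 5.3]
grip_width: 0.2
[-1.94467654  0.79264082  5.26780195] [577.1746237  -24.76449254  73.28854882]
```

```bash
python3 -m handwheel '{"translation":[[0,0.003,-0.02],[0,0.003,-0.02],[0,0.003,-0.02],[0,0.003,-0.02],[0,0,0],[0,0,0],[0,0,0],[0,0,0]],"twist":[0,0,0,0,0,0,0,0]}'
python3 -c "
from h import *
o=get_obs();print(o['contact_force'],o['tool_pos'])"
```

```text
time: 6.3
tool_pos: [577.1, -24.9, 66.1]
tcp_rot: [3.134, -0.008, -0.253]
contact_force: [-2.9, 0.2, 6.0]
grip_width: 0.4
[-2.91403219  0.19153861  5.97576109] [577.11179984 -24.93948083  66.07866453]
```

```bash
for i in 1; do python3 -m handwheel '{"translation":[[0,0,-0.02],[0,0,-0.013],[0,0,0],[0,0,0],[0,0,0],[0,0,0],[0,0,0],[0,0,0]],"twist":[0,0,0,0,0,0,0,0]}'; done
python3 -c "
from h import *
o=get_obs();print(o['contact_force'],o['tool_pos'])"
```

```text
time: 7.3
tool_pos: [577.1, -24.9, 65.3]
tcp_rot: [3.133, -0.01, -0.252]
contact_force: [-1.5, 0.3, 6.1]
grip_width: 0.1
[-1.52209785  0.29551061  6.08484446] [577.0620617  -24.90970401  65.29972812]
```

```bash
python3 -m handwheel '{"translation":[[0,0,-0.02],[0,0,-0.013],[0,0,0],[0,0,0],[0,0,0],[0,0,0],[0,0,0],[0,0,0]],"twist":[0,0,0,0,0,0,0,0]}'
python3 -c "
from h import *
o=get_obs();print(o['contact_force'],o['tool_pos'])"
```

```text
time: 8.3
tool_pos: [577.1, -24.9, 64.2]
tcp_rot: [3.133, -0.011, -0.252]
contact_force: [-3.0, -0.2, 5.1]
grip_width: 0.6
[-2.99705614 -0.18964082  5.06591896] [577.07359587 -24.93503623  64.20101044]
```

```bash
python3 -m handwheel '{"translation":[[0,0,-0.005],[0,0,-0.005],[0,0,-0.005],[0,0,-0.005],[0,0,-0.005],[0,0,-0.005],[0,0,-0.005],[0,0,-0.005]],"twist":[0,0,0,0,0,0,0,0]}'
python3 -c "
from h import *
o=get_obs();print(o['contact_force'],o['tool_pos'])"
```

```text
time: 9.3
tool_pos: [577.1, -24.9, 62.3]
tcp_rot: [3.133, -0.013, -0.251]
contact_force: [-2.5, 0.1, 5.4]
grip_width: 0.4
[-2.49635499  0.14650017  5.38275082] [577.08929883 -24.92709831  62.26917347]
```

```bash
python3 -m handwheel '{"translation":[[0,0,-0.007],[0,0,-0.007],[0,0,-0.007],[0,0,-0.007],[0,0,-0.007],[0,0,-0.005],[0,0,-0.005],[0,0,-0.005]],"twist":[0,0,0,0,0,0,0,0]}'
python3 -c "
from h import *
o=get_obs();print(o['contact_force'],o['tool_pos'])"
```

```text
time: 10.3
tool_pos: [577.1, -24.8, 58.4]
tcp_rot: [3.133, -0.014, -0.251]
contact_force: [-3.0, -0.5, 5.6]
grip_width: 0.6
[-3.02996107 -0.53399423  5.5864783 ] [577.10758743 -24.82787571  58.44557741]
```

```bash
python3 -m handwheel '{"translation":[[0,0,-0.007],[0,0,-0.007],[0,0,-0.007],[0,0,-0.007],[0,0,-0.005],[0,0,-0.005],[0,0,-0.005],[0,0,-0.005]],"twist":[0,0,0,0,0,0,0,0]}'
python3 -c "
from h import *
o=get_obs();print(o['contact_force'],o['tool_pos'])"
```

```text
time: 11.3
tool_pos: [577.1, -24.6, 54.3]
tcp_rot: [3.133, -0.015, -0.251]
contact_force: [-1.8, -1.0, 5.8]
grip_width: 0.3
[-1.84645242 -0.97388701  5.76490545] [577.11956089 -24.58529306  54.34538004]
```

```bash
python3 -m handwheel '{"translation":[[0,0,-0.006],[0,0,-0.006],[0,0,-0.006],[0,0,-0.005],[0,0,-0.005],[0,0,-0.005],[0,0,-0.004],[0,0,-0.004]],"twist":[0,0,0,0,0,0,0,0]}'
python3 -c "
from h import *
o=get_obs();print(o['contact_force'],o['tool_pos'])"
```

```text
time: 12.3
tool_pos: [577.3, -24.3, 50.3]
tcp_rot: [3.134, -0.016, -0.25]
contact_force: [-3.2, 0.6, 7.9]
grip_width: 0.2
[-3.16477334  0.61318334  7.91201604] [577.28800484 -24.28545092  50.31451921]
```

```bash
python3 -m handwheel '{"translation":[[0,0,-0.004],[0,0,-0.004],[0,0,-0.004],[0,0,-0.003],[0,0,-0.003],[0,0,-0.003],[0,0,-0.003],[0,0,-0.003]],"twist":[0,0,0,0,0,0,0,0]}'
python3 -c "
from h import *
o=get_obs();print(o['contact_force'],o['tool_pos'])"
```

```text
time: 13.3
tool_pos: [577.3, -24.3, 50.3]
tcp_rot: [3.133, -0.017, -0.25]
contact_force: [-3.6, -0.2, 9.3]
grip_width: 0.4
[-3.59955805 -0.18600984  9.29350626] [577.25877674 -24.25446666  50.26495507]
```

```bash
python3 -m handwheel '{"translation":[[0,0,0.002],[0,0,0],[-0.018,0.005,-0.003],[-0.018,0.005,-0.003],[-0.018,0.005,-0.003],[-0.018,0.005,-0.003],[0,0,-0.003],[0,0,-0.003]],"twist":[0,0,0,0,0,0,0,0]}'
python3 -c "
from h import *
o=get_obs();print(o['contact_force'],o['tool_pos'])"
```

```text
time: 14.3
tool_pos: [571.2, -22.7, 50.7]
tcp_rot: [3.134, -0.031, -0.25]
contact_force: [-2.6, -1.1, 5.9]
grip_width: 0.5
[-2.56379387 -1.06087787  5.90241848] [571.20626845 -22.70107457  50.70242267]
```

```bash
python3 -m handwheel '{"translation":[[-0.018,0.005,-0.002],[-0.018,0.005,-0.003],[-0.018,0.005,-0.003],[-0.018,0.005,-0.003],[-0.018,0.005,-0.003],[-0.018,0.005,-0.003],[0,0,-0.003],[0,0,-0.003]],"twist":[0,0,0,0,0,0,0,0]}'
python3 - <<'E'
from h import *
o=get_obs();print(o['contact_force'],o['tool_pos'])
d=cap('wrist','w2.png')
d=cap('side','s2.png'); im=cv2.imread('pics/s2.png')
cv2.imwrite('pics/s2c.png',cv2.resize(im[150:240,190:310],(600,450),interpolation=cv2.INTER_CUBIC))
E
```

```text
time: 15.3
tool_pos: [561.7, -20.2, 50.7]
tcp_rot: [3.135, -0.05, -0.251]
contact_force: [-0.5, -0.6, 7.7]
grip_width: 0.4
[-0.45226295 -0.5950715   7.67725422] [561.68153984 -20.15704916  50.67593848]
```

View pics/w2.png

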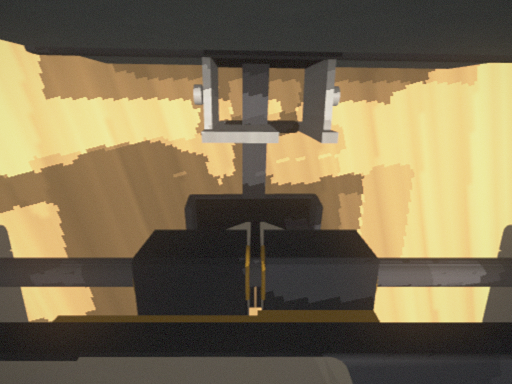

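```bash
python3 -m handwheel '{"translation":[[-0.018,0.005,-0.0015],[-0.018,0.005,-0.003],[-0.018,0.005,-0.003],[-0.018,0.005,-0.003],[-0.01,0.003,-0.003],[-0.006,0.002,-0.003],[-0.006,0.002,-0.003],[-0.006,0.002,-0.003]],"twist":[0,0,0,0,0,0,0,0]}'
python3 - <<'E'
from h import *
o=get_obs();print(o['contact_force'],o['tool_pos'])
d=cap('wrist','w3.png')
E
```

```text
time: 16.4
tool_pos: [554.4, -18.2, 51.0]
tcp_rot: [3.136, -0.071, -0.252]
contact_force: [2.9, -2.1, 6.2]
grip_width: 0.1
[ 2.90591659 -2.09662823  6.1744759 ] [554.3677962  -18.21500927  50.95105476]
```

View pics/w3.png

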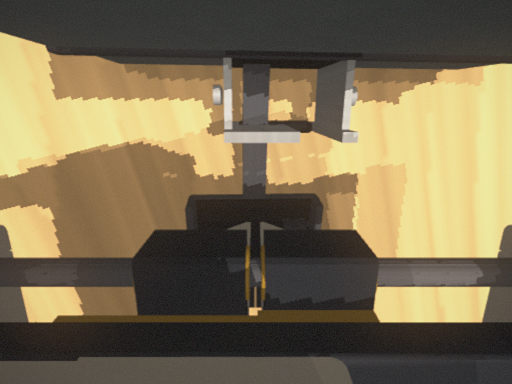

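```bash
python3 -m handwheel '{"translation":[[-0.005,0.001,0],[-0.005,0.001,0.002],[-0.005,0.001,0.004],[-0.005,0.001,0.004],[-0.005,0.001,0.004],[-0.004,0.001,0.004],[-0.004,0.001,0.004],[-0.004,0.001,0.004]],"twist":[0,0,0,0,0,0,0,0]}'
python3 - <<'E'
from h import *
o=get_obs();print(o['contact_force'],o['tool_pos'])
d=cap('wrist','w4.png')
E
```

```text
time: 17.45
tool_pos: [550.7, -17.5, 56.0]
tcp_rot: [3.136, -0.077, -0.252]
contact_force: [3.0, -2.1, 4.9]
grip_width: 0.2
[ 3.04320135 -2.08297804  4.89821016] [550.71174487 -17.48553078  56.01526057]
```

View pics/w4.png

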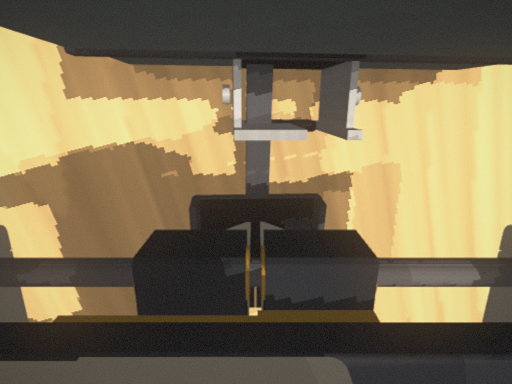

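```bash
python3 -m handwheel '{"translation":[[-0.002,0,0.005],[-0.002,0,0.005],[0,0,0.007],[0,0,0.01],[0,0,0.01],[0,0,0.01],[0,0,0.01],[0,0,0.01]],"twist":[0,0,0,0,0,0,0,0]}'
python3 - <<'E'
from h import *
o=get_obs();print(o['contact_force'],o['tool_pos'])
d=cap('wrist','w5.png')
E
```

```text
time: 18.5
tool_pos: [545.1, -16.0, 63.7]
tcp_rot: [3.135, -0.065, -0.252]
contact_force: [0.5, -0.0, 0.2]
grip_width: 0.1
[ 0.46567419 -0.00533099  0.15119567] [545.1344992  -16.03981888  63.70380491]
```

View pics/w5.png

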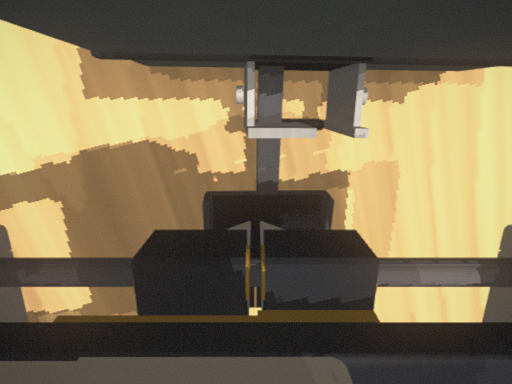

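```bash
python3 -m handwheel '{"translation":[[0,0,0.15],[0,0,0.2],[0.02,-0.2,0.2],[0.05,-0.35,0.1],[0.05,-0.35,0],[0.05,-0.35,0],[0.05,-0.35,0],[0.02,-0.2,0]],"twist":[0,0,0.08,0.11,0.11,0.11,0.11,0.02]}' 80
python3 - <<'E'
from h import *
o=get_obs();print(o['contact_force'],o['tool_pos'],o['tcp_rot'])
for n in ['scene','side','wrist']:
  d=cap(n,n+'6.png')
  for r in spot_point(n,'offcut'): print(n,r['score'],w(d,r['position']))
E
```

```text
time: 19.55
tool_pos: [580.8, -289.6, 165.3]
tcp_rot: [3.131, -0.065, 0.623]
contact_force: [-0.2, -0.1, -0.2]
grip_width: 63.0
[-0.18815478 -0.05777207 -0.21634896] [ 580.81811459 -289.61328195  165.32837067] [ 3.13107598 -0.06544476  0.62322036]
scene 0.82 [ 578.  -288.7   -1.4]
scene 0.68 [ 6.008e+02 -1.849e+02 -1.000e-01]
scene 0.4 [ 548.1 -394.9   -0.7]
side 0.87 [ 575.9 -288.3    2.2]
side 0.79 [ 543.5 -397.1   -5.2]
side 0.52 [ 592.6 -182.1    1.2]
wrist 0.8 [ 5.979e+02 -1.838e+02 -2.000e-01]
wrist 0.71 [ 579.4 -285.7    4.4]
wrist 0.67 [ 542.3 -396.2   -6.3]
```

View pics/scene6.png

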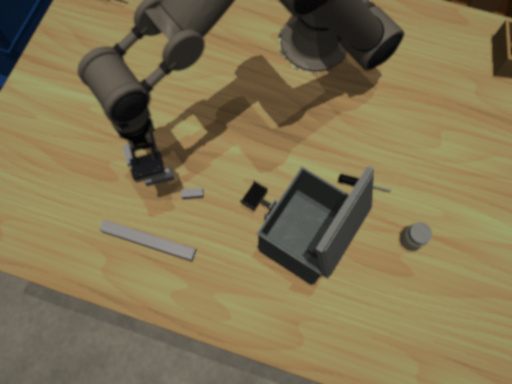

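View pics/wrist6.png

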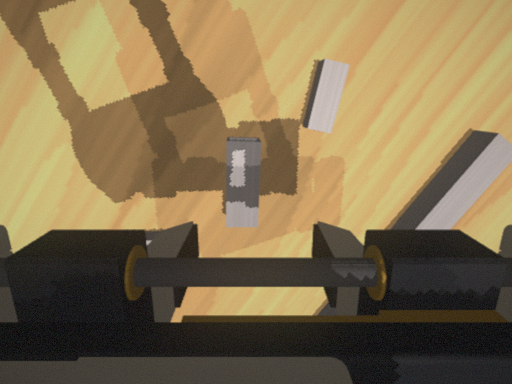

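```bash
python3 -m handwheel '{"translation":[[-0.02,0.007,-0.2],[0,0,-0.2],[0,0,-0.2],[0,0,-0.15],[0,0,-0.1],[0,0,-0.06],[0,0,0],[0,0,0]],"twist":[-0.015,0,0,0,0,0,0,0]}' 80
python3 - <<'E'
from h import *
o=get_obs();print(o['contact_force'],o['tool_pos'],o['tcp_rot'])
d=cap('wrist','w7.png')
E
```

```text
time: 20.85
tool_pos: [580.4, -275.5, 29.4]
tcp_rot: [3.128, -0.068, 0.608]
contact_force: [-0.4, -0.3, 0.5]
grip_width: 62.9
[-0.367753   -0.32669337  0.52358203] [ 580.42795913 -275.45401213   29.37256894] [ 3.12814132 -0.06819373  0.60799447]
```

View pics/w7.png

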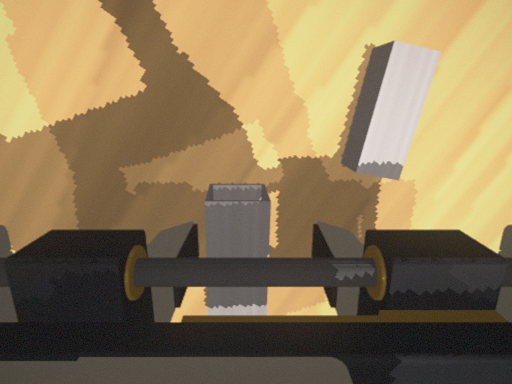

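```bash
python3 -m handwheel '{"translation":[[-0.01,-0.045,0],[-0.01,-0.045,0],[0,0,-0.005],[0,0,0],[0,0,0],[0,0,0],[0,0,0],[0,0,0]],"twist":[0,0,0,0,0,0,0,0]}' 80
python3 - <<'E'
from h import *
o=get_obs();print(o['contact_force'],o['tool_pos'],o['tcp_rot'])
d=cap('wrist','w8.png')
E
```

```text
time: 21.9
tool_pos: [577.6, -290.7, 30.0]
tcp_rot: [3.126, -0.069, 0.608]
contact_force: [0.1, -0.2, 1.1]
grip_width: 62.8
[ 0.10947255 -0.15275117  1.13445337] [ 577.61485434 -290.68025736   29.97625935] [ 3.12599517 -0.06898093  0.60758079]
```

View pics/w8.png

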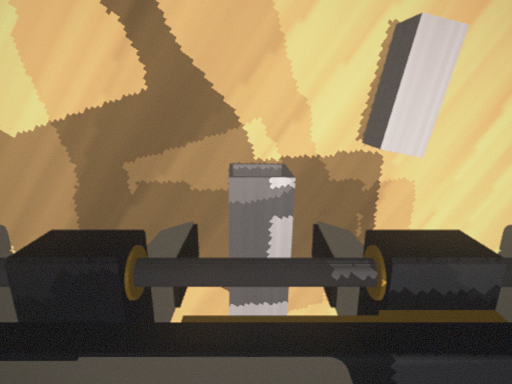

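```bash
python3 -m handwheel '{"translation":[[0.005,0,-0.025],[0,0,0],[0,0,0],[0,0,0],[0,0,0],[0,0,0],[0,0,0],[0,0,0]],"twist":[0,0,0,0,0,0,0,0]}' 200
python3 - <<'E'
from h import *
o=get_obs();print(o['contact_force'],o['tool_pos'],o['tcp_rot'],o['grip_width'])
E
```

```text
time: 22.95
tool_pos: [578.4, -290.7, 26.0]
tcp_rot: [3.126, -0.069, 0.608]
contact_force: [-0.1, -0.0, 0.5]
grip_width: 30.5
[-0.05223027 -0.04601768  0.54522127] [ 578.35846561 -290.65171053   26.01035286] [ 3.12609966 -0.06887703  0.60763341] 30.530714718118944
```

```bash
python3 -m handwheel '{"translation":[[0,0,0.15],[0,0,0.25],[0,0.1,0.3],[0.02,0.2,0.3],[0.04,0.25,0.3],[0.04,0.25,0.3],[0.04,0.25,0.2],[0,0.1,0]],"twist":[0,-0.08,-0.1,-0.1,-0.1,-0.1,-0.08,0]}'
python3 - <<'E'
from h import *
o=get_obs();print(o['contact_force'],o['tool_pos'],o['tcp_rot'],o['grip_width'])
d=cap('side','s9.png')
E
```

```text
time: 23.95
tool_pos: [597.0, -113.3, 302.6]
tcp_rot: [3.135, -0.072, -0.305]
contact_force: [-0.1, -0.9, -1.1]
grip_width: 30.5
[-0.07699951 -0.86813274 -1.0861566 ] [ 597.01554678 -113.34534244  302.63441298] [ 3.13505856 -0.07227066 -0.30477431] 30.531863409833743
```

View pics/s9.png

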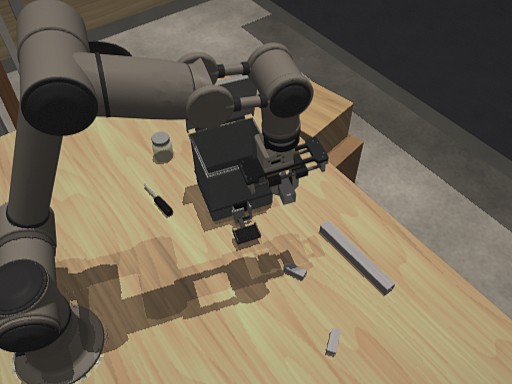

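```bash
python3 -m handwheel '{"translation":[[0.03,0.3,0],[0.03,0.3,0],[0.03,0.3,0],[0.03,0.27,0],[0,0.2,0],[0,0.1,0],[0,0,0],[0,0,0]],"twist":[0.02,0.02,0,0,0,0,0,0]}'
python3 - <<'E'
from h import *
o=get_obs();print(o['contact_force'],o['tool_pos'],o['tcp_rot'],o['grip_width'])
d=cap('side','s10.png')
d=cap('scene','c10.png')
d=cap('wrist','w10.png')
E
```

```text
time: 25.0
tool_pos: [610.9, 105.1, 285.3]
tcp_rot: [3.126, -0.046, -0.233]
contact_force: [-0.2, 0.3, -0.7]
grip_width: 30.7
[-0.19695144  0.31596935 -0.66444015] [610.89890083 105.07008346 285.34969207] [ 3.12629785 -0.04591535 -0.23334064] 30.7467395625994
```

View pics/s10.png

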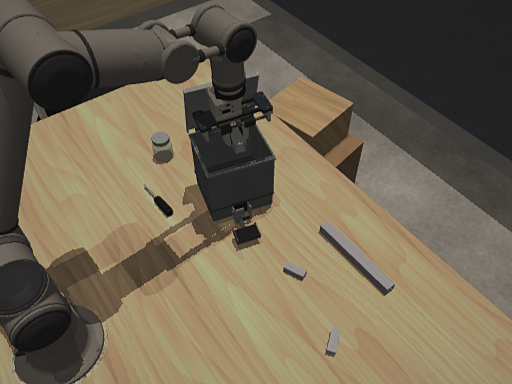

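View pics/c10.png

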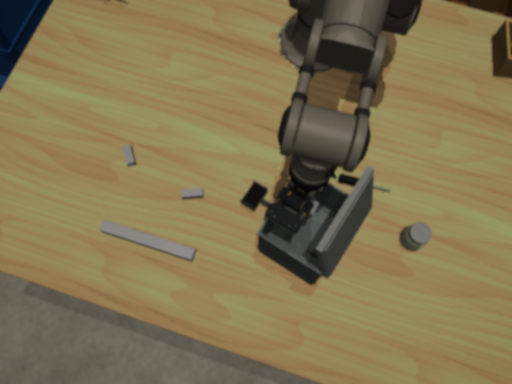

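View pics/w10.png

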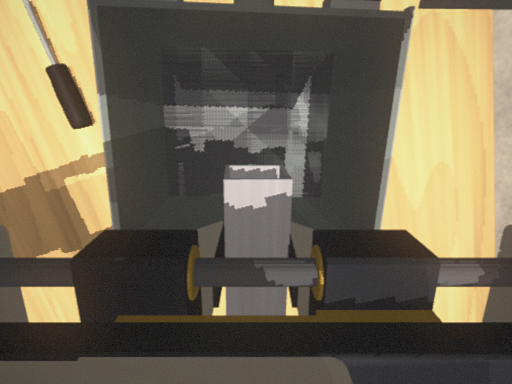

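```bash
python3 -m handwheel '{"translation":[[0.015,0.05,0],[0.012,0.05,0],[0,0,0],[0,0,-0.12],[0,0,-0.15],[0,0,-0.1],[0,0,-0.06],[0,0,0]],"twist":[-0.02,0,0,0,0,0,0,0]}'
python3 - <<'E'
from h import *
o=get_obs();print(o['contact_force'],o['tool_pos'],o['tcp_rot'],o['grip_width'])
d=cap('wrist','w11.png')
E
```

```text
time: 26.15
tool_pos: [615.9, 117.7, 221.3]
tcp_rot: [3.127, -0.051, -0.266]
contact_force: [-0.3, 0.9, -0.6]
grip_width: 30.7
[-0.31576316  0.87879837 -0.64727992] [615.9361157  117.7147445  221.32379479] [ 3.12719496 -0.05054296 -0.26640146] 30.683976942018706
```

View pics/w11.png

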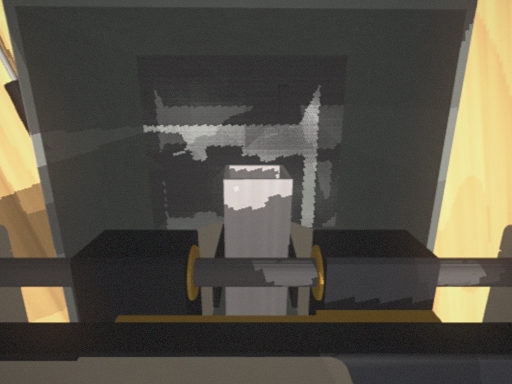

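```bash
python3 -m handwheel '{"translation":[[0,0,-0.06],[0,0,-0.05],[0,0,-0.03],[0,0,0],[0,0,0],[0,0,0],[0,0,0],[0,0,0]],"twist":[0,0,0,0,0,0,0,0]}'
python3 -m handwheel '{"translation":[[0,0,0],[0,0,0],[0,0,0],[0,0,0],[0,0,0],[0,0,0],[0,0,0],[0,0,0.05]],"twist":[0,0,0,0,0,0,0,0]}' 80
python3 - <<'E'
from h import *
o=get_obs();print(o['contact_force'],o['tool_pos'],o['tcp_rot'],o['grip_width'])
d=cap('wrist','w12.png')
E
```

```text
time: 27.2
tool_pos: [617.1, 117.9, 201.4]
tcp_rot: [3.129, -0.055, -0.266]
contact_force: [0.8, 0.3, -0.6]
grip_width: 30.7
time: 28.2
tool_pos: [617.0, 117.9, 209.1]
tcp_rot: [3.129, -0.054, -0.266]
contact_force: [-0.5, -0.5, 0.2]
grip_width: 63.3
[-0.50521871 -0.50173455  0.15289183] [616.97039113 117.87916629 209.05717537] [ 3.1285947  -0.05436328 -0.26627564] 63.33401593111407
```

View pics/w12.png

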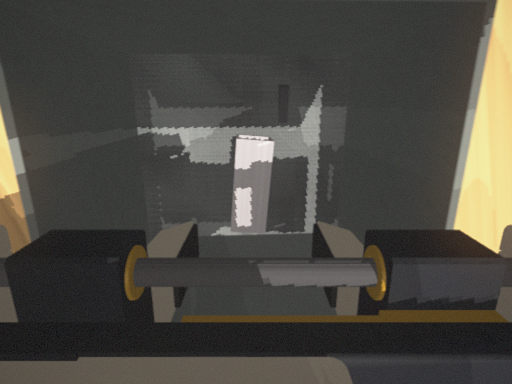

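```bash
python3 -m handwheel '{"translation":[[0,0,0.2],[0,0,0.2],[0,0,0.1],[-0.1,-0.23,0],[-0.1,-0.23,0],[-0.1,-0.23,0],[-0.1,-0.22,0],[0,0,0]],"twist":[0,0,0,0,0,0,0,0]}' 255
python3 - <<'E'
from h import *
o=get_obs();print(o['contact_force'],o['tool_pos'],o['tcp_rot'],o['grip_width'])
for n in ['side','scene']:
  d=cap(n,n+'13.png')
  for l in ['tread','offcut']:
    for r in spot_point(n,l): print(n,l,r['score'],w(d,r['position']))
E
```

```text
time: 29.25
tool_pos: [556.5, -21.7, 292.5]
tcp_rot: [3.131, -0.064, -0.265]
contact_force: [-0.4, 0.6, 0.2]
grip_width: 0.6
[-0.42851007  0.63906218  0.2229028 ] [556.54080916 -21.68430894 292.53755009] [ 3.13081065 -0.06446431 -0.26467745] 0.5972976064186487
side tread 0.73 [552.  -14.9  29.7]
side offcut 0.73 [626.7 144.4 214.7]
side offcut 0.59 [ 595.1 -183.5    4.5]
scene tread 0.96 [555.  -18.9  35.6]
scene offcut 0.82 [619.7 121.4  65. ]
scene offcut 0.77 [ 545.2 -391.    -1.7]
scene offcut 0.54 [ 594.8 -185.1   -2.1]
```

View pics/side13.png

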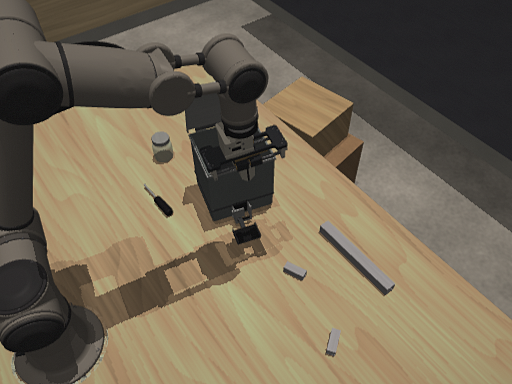

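View pics/scene13.png

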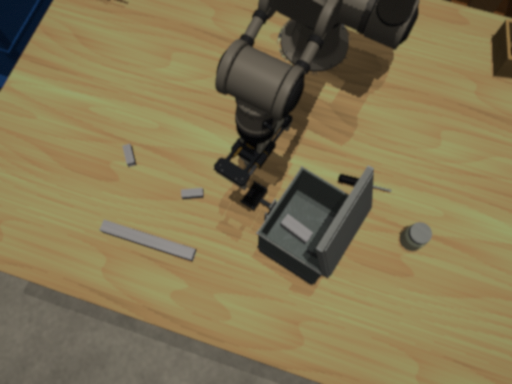

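```bash
python3 -m handwheel '{"translation":[[0,0.015,-0.2],[0,0,-0.3],[0,0,-0.3],[0,0,-0.3],[0,0,-0.2],[0,0,-0.1],[0,0,0],[0,0,0]],"twist":[0,0,0,0,0,0,0,0]}'
python3 - <<'E'
from h import *
o=get_obs();print(o['contact_force'],o['tool_pos'],o['tcp_rot'],o['grip_width'])
d=cap('wrist','w14.png')
E
```

```text
time: 30.55
tool_pos: [560.4, -11.1, 77.3]
tcp_rot: [3.133, -0.069, -0.252]
contact_force: [-0.1, -0.6, -0.7]
grip_width: 0.1
[-0.10897747 -0.58803389 -0.65419781] [560.37089597 -11.13217886  77.27136087] [ 3.13253252 -0.06939624 -0.25213603] 0.11487484363617242
```

View pics/w14.png

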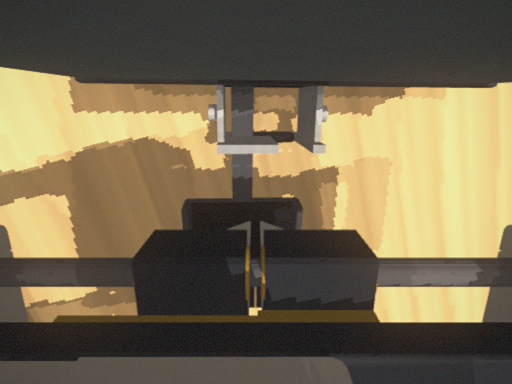

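```bash
python3 -m handwheel '{"translation":[[-0.026,-0.024,0],[-0.026,-0.024,0],[0,0,0],[0,0,-0.05],[0,0,-0.045],[0,0,-0.01],[0,0,0],[0,0,0]],"twist":[0,0,0,0,0,0,0,0]}'
python3 - <<'E'
from h import *
o=get_obs();print(o['contact_force'],o['tool_pos'],o['tcp_rot'],o['grip_width'])
d=cap('wrist','w15.png')
E
```

```text
time: 31.6
tool_pos: [553.0, -19.2, 62.6]
tcp_rot: [3.133, -0.073, -0.253]
contact_force: [0.7, 0.0, 1.1]
grip_width: 0.6
[0.71686034 0.01196411 1.09449193] [553.03936147 -19.19861286  62.55364823] [ 3.13291662 -0.0732909  -0.25254789] 0.5775449934971196
```

View pics/w15.png

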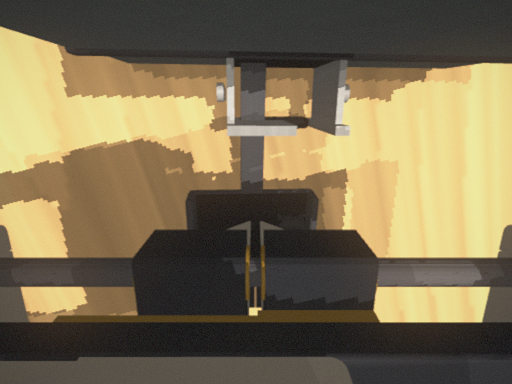

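```bash
python3 -m handwheel '{"translation":[[0,0,-0.015],[0,0,-0.015],[0,0,-0.007],[0,0,-0.007],[0,0,-0.007],[0,0,-0.007],[0,0,-0.005],[0,0,-0.005]],"twist":[0,0,0,0,0,0,0,0]}'
python3 - <<'E'
from h import *
o=get_obs();print(o['contact_force'],o['tool_pos'],o['tcp_rot'][1])
E
```

```text
time: 32.65
tool_pos: [558.0, -20.4, 55.8]
tcp_rot: [3.134, -0.087, -0.253]
contact_force: [1.6, -0.1, 4.7]
grip_width: 0.3
[ 1.62920586 -0.1052801   4.67008077] [558.03458166 -20.40333895  55.75304714] -0.08654383429111356
```

```bash
python3 -m handwheel '{"translation":[[0,0,-0.006],[0,0,-0.006],[0,0,-0.006],[0,0,-0.006],[0,0,-0.004],[0,0,-0.004],[0,0,-0.003],[0,0,-0.003]],"twist":[0,0,0,0,0,0,0,0]}'
python3 - <<'E'
from h import *
o=get_obs();print(o['contact_force'],o['tool_pos'],o['tcp_rot'][1])
E
```

```text
time: 33.65
tool_pos: [558.8, -20.5, 53.3]
tcp_rot: [3.134, -0.09, -0.253]
contact_force: [-0.1, -0.6, 5.7]
grip_width: 0.2
[-0.08385434 -0.62398446  5.65317987] [558.80325115 -20.45995748  53.25304308] -0.09003982360609863
```

```bash
python3 -m handwheel '{"translation":[[0,0,-0.006],[0,0,-0.006],[0,0,-0.005],[0,0,-0.005],[0,0,-0.004],[0,0,-0.004],[0,0,-0.003],[0,0,-0.003]],"twist":[0,0,0,0,0,0,0,0]}'
python3 - <<'E'
from h import *
o=get_obs();print(o['contact_force'],o['tool_pos'],o['tcp_rot'][1])
E
```

```text
time: 34.65
tool_pos: [560.5, -20.7, 50.1]
tcp_rot: [3.135, -0.095, -0.253]
contact_force: [-0.7, 0.1, 8.3]
grip_width: 0.3
[-0.69332769  0.14146883  8.32953613] [560.53666956 -20.65910996  50.13305952] -0.0950681315768438
```

```bash
python3 -m handwheel '{"translation":[[0,0,0],[0,0,0.0],[0.018,-0.005,-0.0025],[0.018,-0.005,-0.003],[0.018,-0.005,-0.003],[0.018,-0.005,-0.003],[0.018,-0.005,-0.003],[0,0,-0.003]],"twist":[0,0,0,0,0,0,0,0]}'
python3 - <<'E'
from h import *
o=get_obs();print(o['contact_force'],o['tool_pos'],o['tcp_rot'][1])
d=cap('wrist','w16.png')
E
```

```text
time: 35.65
tool_pos: [565.5, -21.8, 48.9]
tcp_rot: [3.133, -0.075, -0.251]
contact_force: [-2.5, -0.1, 15.1]
grip_width: 0.4
[-2.54607161 -0.12490257 15.05069687] [565.48765761 -21.81562553  48.8665754 ] -0.07543394003697124
```

View pics/w16.png

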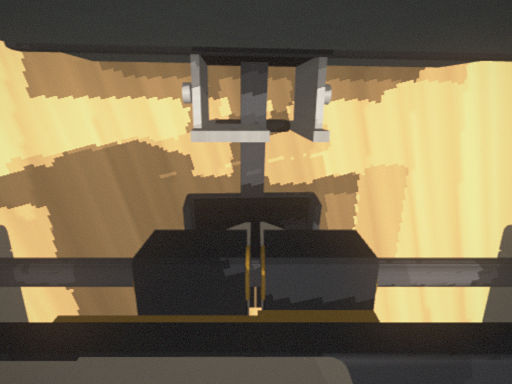

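```bash
python3 -m handwheel '{"translation":[[0,0,0.004],[0,0,0.002],[0,0,0],[0.012,-0.003,-0.002],[0.012,-0.003,-0.002],[0.012,-0.003,-0.002],[0,0,-0.003],[0,0,-0.003]],"twist":[0,0,0,0,0,0,0,0]}'
python3 - <<'E'
from h import *
o=get_obs();print(o['contact_force'],o['tool_pos'],o['tcp_rot'][1])
E
```

```text
time: 36.7
tool_pos: [568.4, -22.7, 49.9]
tcp_rot: [3.133, -0.071, -0.251]
contact_force: [-0.3, -0.1, 9.5]
grip_width: 0.9
[-0.3413506  -0.0841246   9.50528706] [568.35021647 -22.66837395  49.87183718] -0.07053140764705779
```

```bash
python3 -m handwheel '{"translation":[[0,0,0.002],[0.016,-0.004,-0.001],[0.016,-0.004,-0.002],[0.016,-0.004,-0.002],[0.016,-0.004,-0.002],[0.016,-0.004,-0.002],[0,0,-0.002],[0,0,-0.003]],"twist":[0,0,0,0,0,0,0,0]}'
python3 - <<'E'
from h import *
o=get_obs();print(o['contact_force'],o['tool_pos'],o['tcp_rot'][1])
d=cap('wrist','w17.png')
E
```

```text
time: 37.7
tool_pos: [572.2, -23.6, 49.7]
tcp_rot: [3.131, -0.052, -0.249]
contact_force: [-0.5, -1.0, 10.4]
grip_width: 0.5
[-0.45563587 -0.97053429 10.42579831] [572.19478404 -23.58136661  49.65794383] -0.051779939015881515
```

View pics/w17.png

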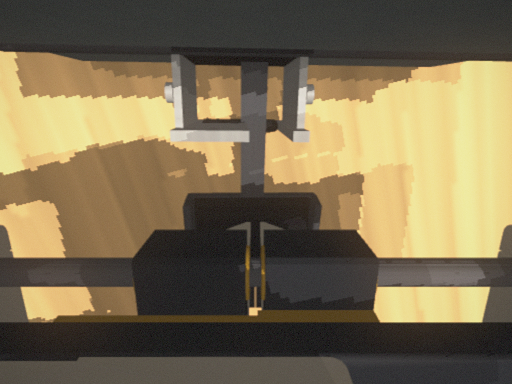

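```bash
python3 -m handwheel '{"translation":[[0,0,0.002],[0.018,-0.005,-0.001],[0.018,-0.005,-0.0015],[0.018,-0.005,-0.0015],[0.018,-0.005,-0.0015],[0.018,-0.005,-0.0015],[0.018,-0.005,-0.002],[0,0,-0.002]],"twist":[0,0,0,0,0,0,0,0]}'
python3 - <<'E'
from h import *
o=get_obs();print(o['contact_force'],o['tool_pos'],o['tcp_rot'][1])
d=cap('wrist','w18.png')
E
```

```text
time: 38.75
tool_pos: [577.0, -24.8, 49.3]
tcp_rot: [3.129, -0.025, -0.248]
contact_force: [-0.7, -0.7, 12.5]
grip_width: 0.5
[-0.68906051 -0.73233075 12.53316177] [576.99901168 -24.80823595  49.30224895] -0.02453167617651375
```

View pics/w18.png

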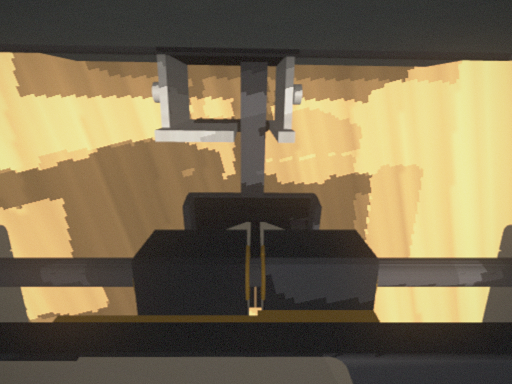

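```bash
python3 -m handwheel '{"translation":[[0.008,-0.002,0.004],[0.008,-0.002,0.004],[0.005,-0.001,0.005],[0.005,-0.001,0.006],[0,0,0.007],[0,0,0.007],[0,0,0.008],[0,0,0.008]],"twist":[0,0,0,0,0,0,0,0]}'
python3 - <<'E'
from h import *
o=get_obs();print(o['contact_force'],o['tool_pos'],o['tcp_rot'][1])
d=cap('wrist','w19.png')
E
```

```text
time: 39.8
tool_pos: [577.4, -25.5, 56.6]
tcp_rot: [3.128, -0.016, -0.247]
contact_force: [-1.8, -0.1, 4.9]
grip_width: 0.6
[-1.80860941 -0.1288466   4.89357116] [577.39760684 -25.4510337   56.56965383] -0.016269861509363492
```

View pics/w19.png

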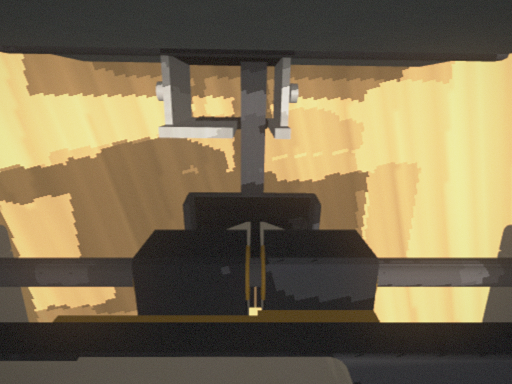

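```bash
python3 -m handwheel '{"translation":[[0,0,0.008],[0,0,0.01],[0,0,0.012],[0,0,0.012],[0,0,0.012],[0,0,0.012],[0,0,0.012],[0,0,0.012]],"twist":[0,0,0,0,0,0,0,0]}'
python3 - <<'E'
from h import *
o=get_obs();print(o['contact_force'],o['tool_pos'],o['tcp_rot'][1])
E
```

```text
time: 40.85
tool_pos: [577.4, -25.5, 72.0]
tcp_rot: [3.128, -0.017, -0.247]
contact_force: [-0.2, -0.2, 3.9]
grip_width: 0.2
[-0.21239252 -0.16049095  3.86297761] [577.40912555 -25.47881286  72.03046739] -0.01671391576981973
```

```bash
python3 -m handwheel '{"translation":[[0,0,0.011],[0,0,0.011],[0,0,0.011],[0,0,0.011],[0,0,0.011],[0,0,0.011],[0,0,0.01],[0,0,0.008]],"twist":[0,0,0,0,0,0,0,0]}'
python3 -m handwheel '{"translation":[[0,0,0.008],[0,0,0.008],[0,0,0.008],[0,0,0.008],[0,0,0.008],[0,0,0.008],[0,0,0.008],[0,0,0.008]],"twist":[0,0,0,0,0,0,0,0]}'
python3 - <<'E'
from h import *
o=get_obs();print(o['contact_force'],o['tool_pos'],o['tcp_rot'][1])
E
```

```text
time: 41.85
tool_pos: [577.9, -23.9, 87.2]
tcp_rot: [3.13, -0.018, -0.247]
contact_force: [-0.4, 0.4, 5.8]
grip_width: 0.6
time: 42.85
tool_pos: [577.2, -22.2, 96.7]
tcp_rot: [3.132, -0.016, -0.246]
contact_force: [0.4, 0.8, 0.8]
grip_width: 0.4
[0.394867   0.7688613  0.79865971] [577.19052189 -22.21205594  96.68328194] -0.015768203299187045
```

Now raise well clear and check.

```bash
python3 -m handwheel '{"translation":[[0,0,0.03],[0,0,0.06],[0,0,0.15],[0,-0.1,0.2],[0,-0.2,0.2],[0,-0.2,0.1],[0,-0.1,0],[0,0,0]],"twist":[0,0,0,0,0,0,0,0]}'
python3 - <<'E'
from h import *
o=get_obs();print(o['contact_force'],o['tool_pos'])
for n in ['side','scene','wrist']:
  d=cap(n,n+'20.png')
  for r in spot_point(n,'tread'): print(n,r['score'],w(d,r['position']))
E
```

```text
time: 43.85
tool_pos: [576.6, -113.8, 214.1]
tcp_rot: [3.132, -0.017, -0.245]
contact_force: [-0.7, -0.5, -0.8]
grip_width: 0.4
[-0.70325554 -0.54331362 -0.79517482] [ 576.61186275 -113.79478689  214.10636575]
side 0.9 [573.7 -17.1  64.2]
```

View pics/side20.png

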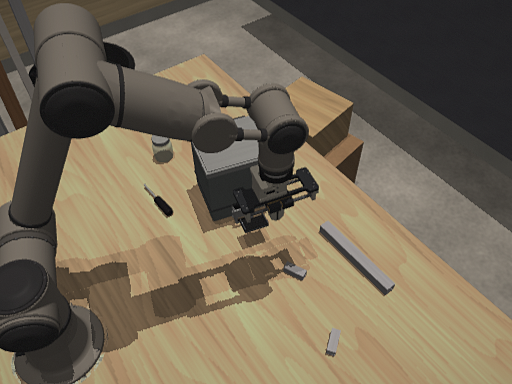

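View pics/scene20.png

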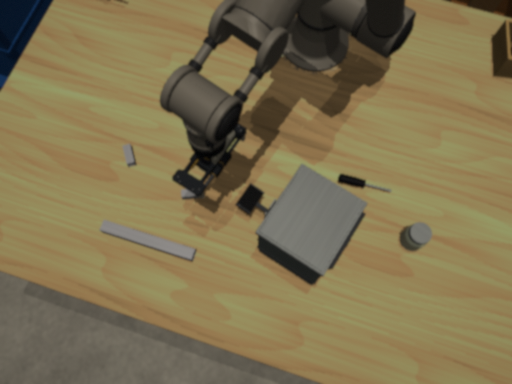

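View pics/wrist20.png

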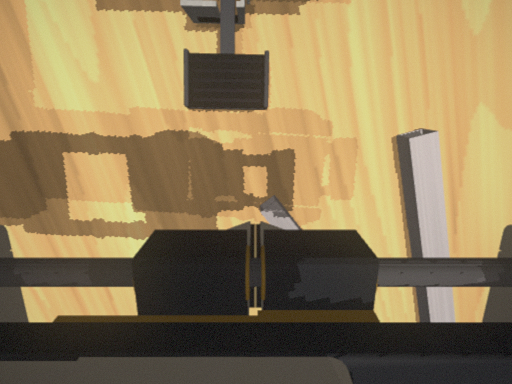

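```bash
python3 - <<'E'
import cv2,numpy as np
a=cv2.imread('pics/scene0.png');b=cv2.imread('pics/scene20.png')
f=lambda i:cv2.resize(i[170:260,232:300],(390,516),interpolation=cv2.INTER_CUBIC)
cv2.imwrite('pics/cmp.png',np.hstack([f(a),f(b)]))
E
```

```text
(no output)
```

View pics/cmp.png

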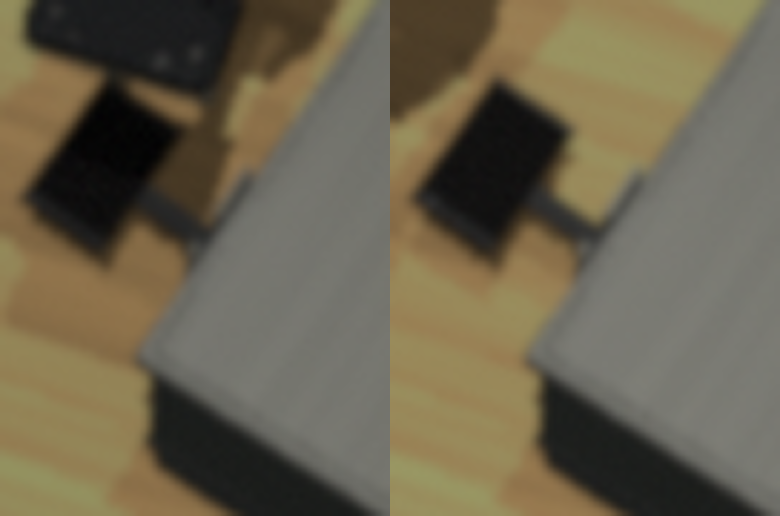

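The before and after crops match. The tread corners sit at the same pixels, within about 2 in 390 after enlargement. The lid is shut and the hand is clear, so I'm handing in.

```bash
python3 -c "
from plant import *
print(get_obs()['time'],close_job())"
```

```text
the job is handed in; nothing more can be done
44.15 None
```

I finished the job and handed it in at 44 s; the simulator gave no verdict.

**What I did**
- I pressed the pedal to its buffer, slid it across into the catch, and lifted off with the lid standing open.
- I picked up the 80 × 30 mm offcut; the two look-alikes measured about 58 × 24 and 59 × 20 mm. I dropped it in and pictured it lying in the bin, about 65 mm above the bench.
- I pressed the pedal to the buffer again, slid it back into its lane and let it up at about 15 mm/s.

**Last checks**
- **Lid and pedal:** in the scene picture the lid is shut and the tread matches its starting position, so the pedal looks fully up and in its lane. I could only judge the joint values from pictures.
- **Contact:** the hand was clear of everything, with the wrist force near zero (within about 1 N per axis, which is noise).
- **Other things:** the long length, the screwdriver and the jar look unmoved in the final scene picture. I did not re-measure them.

**What did not go cleanly**
- During the slide back the press rose to about 15 N at the end of one move. I eased off, and no reading reached 22 N; I only read the force at the end of each move.
- One network reading called the bin's mouth an offcut, and another put the tread at the long length. Both disagreed with the pictures, so I ignored them. In the final pictures only the side camera found the tread, about 4 to 6 mm off in each axis, so I relied on the picture comparison instead.

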